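Click the gain thumbwheel of a flaw detector onto its mark and store it

ROBOT

A 7-joint arm with a two-finger parallel gripper is mounted at the origin on the work surface. World frame = base frame: x ahead of the robot, y to its left, z up, the work surface at z = 0. Lengths are in m, angles in rad, forces in N, time in s.
With the tool pointing down it reaches from about 0.425 to 0.825 m from the base axis. Payload 3.6 kg.
Tool frame: the origin (TCP) lies at the very end of the fingers, on their centre line; the grasp point (between the pads) lies 19 mm behind it (tcp_to_grasp is the distance from the TCP to the grasp point, in m); z points along the fingers, y is the line along which they close (so a half turn about z gives the same grasp; the last joint's range is limited). The gripper opens to 93 mm and grips with 3 to 60 N. Pads are 15 mm wide; open, the fingers measure 128 mm over their backs; the gripper's body (75 mm by 188 mm) begins 65 mm behind the grasp point.
Start: joints at [1.129, 0.615, -0.013, 1.423, 0.008, 1.103, -0.04], TCP at [0.263, -0.595, 0.219] pointing down, gripper open.
Joint ranges: [-3.12, 3.12], [-0.3, 2.06], [-1.34, 1.32], [0.26, 2.42], [-1.36, 4.5], [0.01, 1.98], [-2.84, 2.84]. Speed limits (rad/s): [2.79, 2.79, 3.14, 3.14, 3.14, 3.14, 3.14].

INTERFACE

Orientations are given as a unit quaternion [x, y, z, w].
In Python, from plant import get_state, get_image, get_calibration, job_done, tcp_to_grasp gives the robot as it stands. The module is installed in compiled form; this text tells all that it offers.
- The arm moves only by the tool drive_tool, never from a script. Its argument "series" is a list of rows, each a list of 2 entries, a list of its own where there are three numbers: the shift along the world's x, y, z each as a share of 0.1 m, from -1 to 1, then the turn, a rotation vector about the world's x, y, z each as a share of 360 degrees, from -1 to 1. In form: [[[x, y, z], [rx, ry, rz]], ...]. A call has 1 to 8 rows; each row is the pose to reach, as a shift and turn from the pose commanded when the call began, turning the shorter way round; what a row does not reach only later rows make up. A row lasts 1/12 s, in which the tool goes at most 41.7 mm and 7.16 degrees, less where a joint would pass 70% of its speed; a pose out of reach is approached as far as the arm can. A call with a number of a shift or a turn outside -1 to 1 is refused whole. A call with a gripper value outside its range is refused whole. "hand" is the closure, from -1 (fully open) to 1 (shut), set as the call begins (left out, the last holds). The fingers move at their own pace and stop on an object; "grip_force" is the grip in N (left out, the last holds). Time passes only in rows, so rows that repeat a pose let the fingers close. It gives the time, the measured TCP pose, the force, the opening and the grip force at its end, in the units of the state.
- get_state(): the state, without advancing time (a new reading comes with each control period).
- get_image(name): name is "scene" or "top" or "wrist"; returns the picture (384x512x3 uint8, blue, green, red); there is no depth.
- get_calibration(name): a dict with "camera_matrix" (3x3 intrinsics, pixels), "view" (4x4, takes a point from world to camera coordinates); the wrist camera has in their place "T_tool_cam" (4x4, takes a point from camera to tool coordinates, whose origin is the TCP and whose axes are the flange's). Camera axes: x right, y down, z forward; pixel columns grow to the right and rows downward; lengths in m; the calibration is good to about 2 mm. A picture is of the moment at which its call begins: read the wrist's pose just before it. get_calibration takes no time and is no camera call.
- job_done(): hands the job in; it is judged then, once.
The state is a dict: "time": time; "joint_positions": joint angles; "dq": joint speeds; "joint_efforts": joint torques, N m; "eef_pos": TCP position; "orientation": TCP orientation; "ft_force": force on the tool from outside, world axes, zero at the start; "torque": the same for the moment, N m; "opening": finger opening in m; "grasp_force": force on a finger pad.
Only numpy, scipy, OpenCV 4.12 (cv2) and the standard library are available. Lean on these libraries where they do the work, as an engineer would, in place of code of your own. Each camera call takes 0.05 s, during which the arm holds its last target. There are 200 camera calls.

TASK

With a fingertip, roll the wide knurled thumbwheel of the flaw detector, by rubbing along its top, until it clicks into the detent in which its white line stands at the very top, in line with the white marks on the cheeks beside it. Then push the round key at the other end of the same strip all the way down with a fingertip to store the setting, and let it come back up. Leave the narrow thumbwheel as it is, do not press the key while the line is off its marks, and pick up or move nothing else.

Things in the scene. Friction and masses are not known exactly. Their poses are not given: they have to be found in the camera images.
- unit: The flaw detector: grey box with blue corners, 230 mm (x) by 310 mm (y), 68 mm high, lying fixed on the bench, screen up. Origin: centre of its underside. Its x axis points level from the control strip to the screen and the black carrying handle (35 mm out from the far side); z up. Control strip at x = -65 mm: wide thumbwheel at y = +85 mm, narrow one at y = +12 mm, round key at y = -105 mm.
- wheel_crest (a point): Highest point of the wide thumbwheel at mid-width, 81 mm above the bench, 13 mm above the panel; fixed to the unit, axes as the unit's. Black rubber drum, 60 mm diameter, 26 mm wide, axle level along the unit's y, sunk in the panel so that only its top shows. Fixed black cheeks on both sides, 46 mm long, 20 mm wide, tops 5 mm below the crest, each with a white mark at the crest.
- wheel (a joint): Angle of the wide thumbwheel, rad. 0: its white line is at the very top; negative: line towards the unit's -x (near edge), positive: towards +x. A click every 0.349 rad (10.5 mm along the rim); let go, it springs into the nearest one; about 1 to 1.5 N at the rim leaves one. Starts 1 or 2 clicks negative: roll its top towards the screen. Stops at +-1.35.
- wheel_seat (a joint): How far the wide thumbwheel is pushed down on its spring, m: 0 up, 0.003 at its stop. About 2.5 N starts it, 7 N reaches the stop. 4 to 7 N of downward fingertip push is ample to drag the wheel round; pushing it down does nothing else.
- trim_crest (a point): The highest point of the narrow thumbwheel (60 mm diameter, 10 mm wide, no line, no clicks), 81 mm above the bench, between lower 10 mm wide cheeks; fixed to the unit. To be left alone.
- trim (a joint): Angle of the narrow thumbwheel, rad, 0 at the start; must stay.
- key_top (a point): Centre of the top face of the round key, a grey sprung push button of 26 mm diameter in a black round housing (42 mm diameter, 12 mm high) on the strip; 90 mm above the bench when up; moves with the key.
- key (a joint): How far the key is pushed down, m: 0 up, 0.006 at its stop; 5 N takes it fully down; springs back.
- probe: Small upright steel and black probe, 20 mm diameter, 38 mm tall, loose on the control strip between the narrow wheel and the key; origin at the centre of its foot. Not to be moved.
- step_block: Steel staircase calibration block, 30 by 88 mm, up to 40 mm high, on the bench beside the unit; origin under its centre. Not to be moved.
- phone: Phone, 72 by 150 by 9 mm, flat on the bench on the key's side of the unit; origin under its centre. Not to be moved.
- gel: Bottle of gel, 54 mm diameter, 150 mm tall; origin under its centre. Not to be moved.
- adapter: Black power adapter, 55 by 125 by 34 mm; origin under its centre. Not to be moved.
- tape: Roll of tape, 80 mm diameter, 24 mm high, lying flat; origin under its centre. Not to be moved.
- test_disc: Steel test disc, 52 mm diameter, 25 mm high, lying flat; origin under its centre. Not to be moved.

How it is judged:
By the outcome, as a careful person would: the job done as asked, in the order asked, and still so for the second after the job is handed in, with the robot touching nothing.
It also fails if it takes over 51 s, if anything falls off the work surface, if the arm or the gripper's body presses on something with over 40 N, if the wrist force passes 120 N, or if a joint passes its speed limit or range.

## Working session

There is one attempt and no reset: what is moved stays moved. The work goes in short steps, Python scripts to look and compute and a tool call to move; the robot and the scene stay as the last step left them, time stands still between calls to the robot, and variables do not carry over. Pictures are saved under pics/ and viewed, at most 10 in all, crops included, and the job is handed in when it is done.

Besides the shell and the picture viewer there is one more tool, called after "Call:" as name([rows], argument=value, ...), one row to a line, values as JSON. drive_tool: Moves the arm, as the interface text tells. Its arguments: {"type":"object","properties":{"series":{"type":"array"},"hand":{"type":"number"},"grip_force":{"type":"number"}},"required":["series"]}

```bash
mkdir -p pics
python3 - <<'E'
from plant import *
import cv2,numpy as np
s=get_state();print(s)
for n in("scene","top"):
    im=get_image(n);cv2.imwrite(f"pics/{n}0.png",im);c=get_calibration(n);print(n,c)
print(get_calibration("wrist"))
a=cv2.imread("pics/top0.png");cv2.imwrite("pics/top0b.png",cv2.resize(a,(800,600),interpolation=cv2.INTER_CUBIC))
E
```

```text
{'time': 0.0, 'joint_positions': array([ 1.12851435,  0.61588795, -0.01261323,  1.42488113,  0.00810821,
        1.1033708 , -0.0403955 ]), 'dq': array([ 0.00038018, -0.00194837,  0.00066823, -0.00082417, -0.00025742,
       -0.00129161, -0.0028116 ]), 'joint_efforts': array([ 8.01516926e-04, -4.58933544e+01,  2.09239880e-01, -1.65742135e+01,
       -6.11369382e-02,  2.04388361e-02,  2.14893334e-04]), 'eef_pos': array([ 0.26222929, -0.59390688,  0.21750735]), 'orientation': array([ 9.78460187e-01,  2.06431837e-01, -2.79116962e-04, -1.21684191e-03]), 'ft_force': array([-0.49138455,  0.56575576,  0.4253327 ]), 'torque': array([ 6.32788369e-05,  3.67190431e-02, -5.62300480e-02]), 'grasp_force': 0.0, 'opening': 0.09294133945809706}
scene {'camera_matrix': array([[435.12579892,   0.        , 259.62785988],
       [  0.        , 435.12579892, 187.932887  ],
       [  0.        ,   0.        ,   1.        ]]), 'view': array([[ 0.49392284,  0.86931707,  0.01811267, -0.22831392],
       [ 0.50346873, -0.26894976, -0.82108785, -0.16949537],
       [-0.70891429,  0.4146732 , -0.57051439,  1.665
[... 330 characters left out ...]
054375, -0.02285371, -0.13528042,  0.53791872],
       [ 0.13535751, -0.00185345, -0.99079509,  1.09371933],
       [ 0.        ,  0.        ,  0.        ,  1.        ]])}
{'camera_matrix': array([[303.8994594 ,   0.        , 255.78221745],
       [  0.        , 303.8994594 , 194.16195954],
       [  0.        ,   0.        ,   1.        ]]), 'T_tool_cam': array([[ 7.93439380e-04, -9.71734302e-01, -2.36075873e-01,
         6.52481198e-02],
       [ 9.99999585e-01,  8.76654417e-04, -2.47531085e-04,
        -8.47171035e-04],
       [ 4.47491402e-04, -2.36075578e-01,  9.71734594e-01,
        -1.66379847e-01],
       [ 0.00000000e+00,  0.00000000e+00,  0.00000000e+00,
         1.00000000e+00]])}
```

View pics/top0b.png

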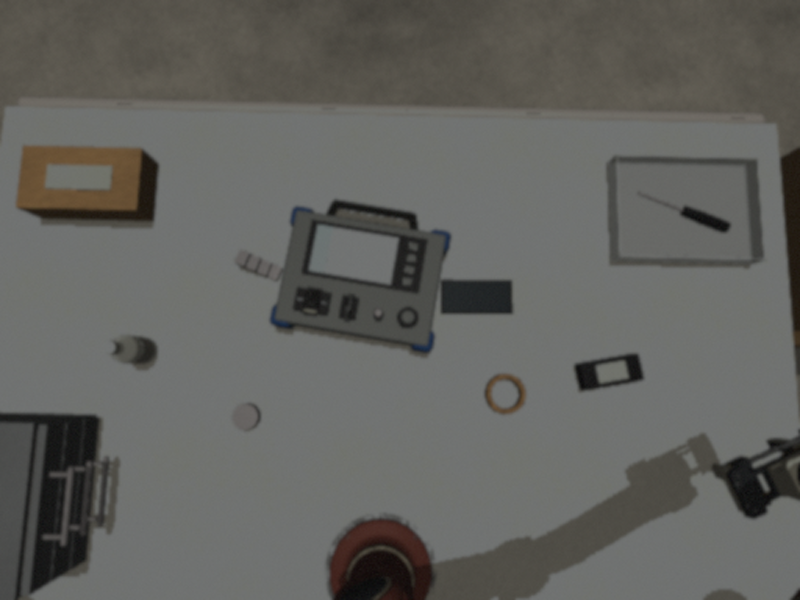

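View pics/scene0.png

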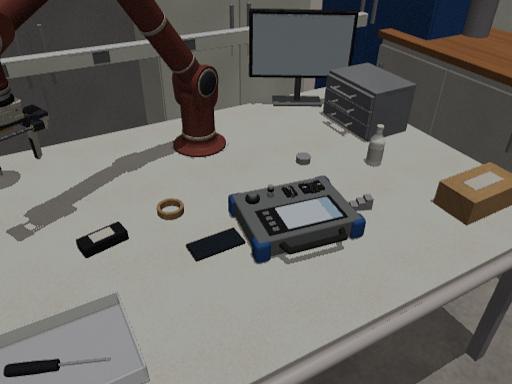

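The top view (800x600) shows the unit with the wide wheel at (313,299), the narrow one at (348,306), the probe at (378,314) and the key at (408,317). The blue corners are at about (302,215), (440,240), (283,316) and (424,341).

```bash
cat > h.py <<'E'
from plant import *
import cv2,numpy as np
from scipy.spatial.transform import Rotation as R
def cam(n,s=None):
    c=get_calibration(n);K=c["camera_matrix"]
    if n=="wrist":
        T=np.eye(4);T[:3,:3]=R.from_quat(s["orientation"]).as_matrix();T[:3,3]=s["eef_pos"]
        return K,T@c["T_tool_cam"]
    return K,np.linalg.inv(c["view"])
def ray(K,M,uv,z):
    d=M[:3,:3]@np.linalg.solve(K,[uv[0],uv[1],1]);o=M[:3,3]
    return o+d*(z-o[2])/d[2]
def proj(K,M,p):
    q=np.linalg.inv(M)@np.append(p,1);q=K@q[:3];return q[:2]/q[2]
E
python3 - <<'E'
from h import *
im=cv2.imread("pics/top0.png");K,M=cam("top")
hsv=cv2.cvtColor(im,cv2.COLOR_BGR2HSV)
m=cv2.inRange(hsv,(100,120,40),(130,255,255))
n,l,st,ce=cv2.connectedComponentsWithStats(m)
P=[]
for i in range(1,n):
    if st[i,4]>15:
        p=ray(K,M,ce[i],.068);print(ce[i],st[i,4],p.round(4));P.append(p[:2])
P=np.array(P)
for nm,uv,z in(("wheel",(313,299),.08),("trim",(348,306),.08),("key",(408,317),.09),("probe",(378,314),.106)):
    print(nm,ray(K,M,np.array(uv)*.64,z).round(4))
E
```

```text
[178.45833333 206.29166667] 24 [0.4775 0.2096 0.068 ]
[271.21875 221.15625] 32 [ 0.4386 -0.0752  0.068 ]
wheel [0.5236 0.1429 0.08  ]
trim [0.5114 0.0742 0.08  ]
key [ 0.4916 -0.0428  0.09  ]
probe [0.4944 0.0146 0.106 ]
```

Call:
drive_tool([
  [[0.12,0.31,0],[0,0,-0.01]],
  [[0.24,0.62,0],[0,0,-0.02]],
  [[0.36,0.93,0],[0,0,-0.03]],
], hand=1, grip_force=5)

```text
time: 0.35
eef_pos: [0.2983, -0.5004, 0.2177]
orientation: [0.994, 0.111, -0.0, -0.001]
ft_force: [0.8, 1.2, 0.1]
opening: 0.0776
grasp_force: 0.0
```

Call:
drive_tool([
  [[0.12,0.31,0],[0,0,-0.01]],
  [[0.24,0.62,0],[0,0,-0.02]],
  [[0.36,0.93,0],[0,0,-0.03]],
])

```text
time: 0.6
eef_pos: [0.3347, -0.4067, 0.2182]
orientation: [1.0, 0.018, -0.0, -0.0]
ft_force: [1.1, -0.3, -0.3]
opening: 0.0576
grasp_force: 0.0
```

Call:
drive_tool([
  [[0.12,0.31,0],[0,0,-0.01]],
  [[0.24,0.62,0],[0,0,-0.02]],
  [[0.36,0.93,0],[0,0,-0.03]],
])

```text
time: 0.85
eef_pos: [0.3706, -0.3138, 0.2184]
orientation: [0.997, -0.076, -0.0, -0.0]
ft_force: [1.2, 0.2, 0.1]
opening: 0.0378
grasp_force: 0.0
```

Call:
drive_tool([
  [[0.12,0.31,0],[0,0,0]],
  [[0.24,0.62,0],[0,0,0]],
  [[0.36,0.93,0],[0,0,0]],
])

```text
time: 1.1
eef_pos: [0.4066, -0.2208, 0.2184]
orientation: [0.997, -0.075, -0.0, -0.0]
ft_force: [0.6, 1.1, 0.4]
opening: 0.0174
grasp_force: 0.0
```

Call:
drive_tool([
  [[0.12,0.31,0],[0,0,0]],
  [[0.24,0.62,0],[0,0,0]],
  [[0.36,0.93,0],[0,0,0]],
])

```text
time: 1.35
eef_pos: [0.4426, -0.1279, 0.2185]
orientation: [0.997, -0.075, -0.0, -0.0]
ft_force: [1.7, 0.1, 0.1]
opening: 0.0012
grasp_force: 0.0
```

Call:
drive_tool([
  [[0.12,0.31,0],[0,0,0]],
  [[0.24,0.62,0],[0,0,0]],
  [[0.36,0.93,0],[0,0,0]],
])

```text
time: 1.6
eef_pos: [0.4785, -0.035, 0.2184]
orientation: [0.997, -0.075, -0.0, 0.0]
ft_force: [0.7, 0.3, 0.1]
opening: 0.0009
grasp_force: 0.0
```

Call:
drive_tool([
  [[0.12,0.3,-0.07],[0,0,0]],
  [[0.24,0.6,-0.14],[0,0,0]],
  [[0.3,0.85,-0.17],[0,0,0]],
  [[0.3,0.85,-0.17],[0,0,0]],
  [[0.3,0.85,-0.17],[0,0,0]],
])

```text
time: 2.02
eef_pos: [0.5081, 0.0501, 0.2009]
orientation: [0.997, -0.073, -0.001, -0.0]
ft_force: [0.4, -0.2, -0.1]
opening: 0.0007
grasp_force: 0.0
```

Run:
```python
from h import *
s=get_state();print(s["time"],s["eef_pos"],s["orientation"],s["opening"],s["ft_force"])
np.save("s1.npy",s,allow_pickle=True)
im=get_image("wrist");cv2.imwrite("pics/w1.png",im)
cv2.imwrite("pics/w1b.png",cv2.resize(im,(800,600),interpolation=cv2.INTER_CUBIC))
```

```text
2.0167 [0.50813388 0.05012448 0.20092533] [ 9.97351695e-01 -7.27247311e-02 -8.41674761e-04 -3.47394133e-05] 0.0007396746861183622 [ 0.38937176 -0.19939491 -0.07369085]
```

View pics/w1b.png

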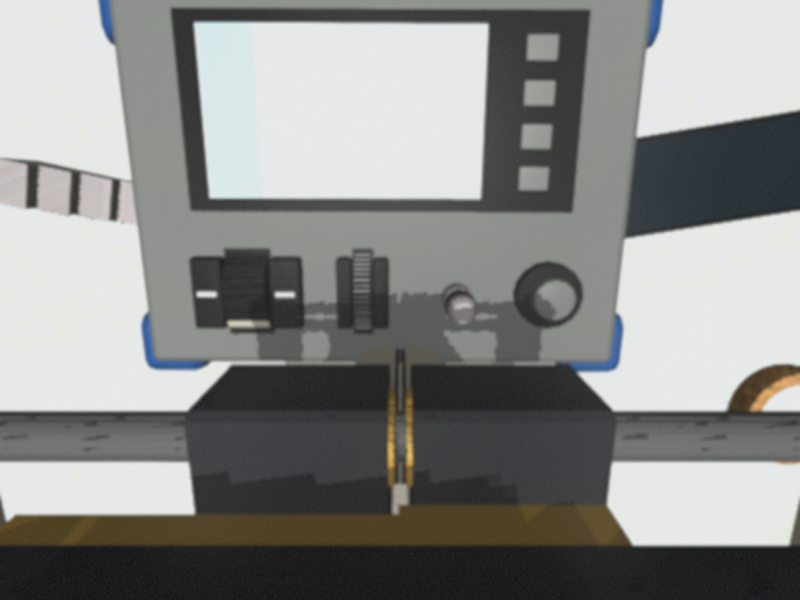

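The wrist view (800x600) shows the cheek marks at (207,294) and (285,295), the white line low on the drum at (248,323), the trim at (362,290), the probe top at (462,307) and the key disc at about (556,298).

Run:
```python
from h import *
s=np.load("s1.npy",allow_pickle=True).item();K,M=cam("wrist",s);im=cv2.imread("pics/w1.png");g=cv2.cvtColor(im,cv2.COLOR_BGR2GRAY)
# white marks/line inside wheel area
sub=np.zeros_like(g);sub[163:213,124:194]=g[163:213,124:194]
n,l,st,ce=cv2.connectedComponentsWithStats((sub>140).astype(np.uint8))
for i in range(1,n):
    if st[i,4]>8: print("white",ce[i].round(1),st[i])
# key disc : grey inside black housing
cs,_=cv2.findContours(cv2.inRange(g[160:215,325:380],0,60),cv2.RETR_EXTERNAL,2)
c=max(cs,key=cv2.contourArea);(x,y),r=cv2.minEnclosingCircle(c);print("housing",x+325,y+160,r)
disc=cv2.inRange(g[172:206,335:372],85,255);n2,l2,st2,ce2=cv2.connectedComponentsWithStats(disc)
for i in range(1,n2):
    if st2[i,4]>40:print("disc",ce2[i]+[335,172],st2[i])
L=ray(K,M,np.array((207,294))*.64,.076);Rr=ray(K,M,np.array((285,295))*.64,.076)
k=ray(K,M,np.array((556,298))*.64,.09)
m=(L+Rr)/2;print("marks",L.round(4),Rr.round(4),np.linalg.norm(L-Rr),"crest",m.round(4),"key",k.round(4))
d=(m-k)[:2];psi=np.arctan2(-d[0],d[1]);print("psi",np.degrees(psi),"dist",np.linalg.norm(d))
ux=np.array([np.cos(psi),np.sin(psi),0])
for a in(-.349,-.698,0):
    p=m+[0,0,0];p=p+ux*30e-3*np.sin(a);p[2]=.051+.03*np.cos(a);print(a,proj(K,M,p)/.64)
s=R.from_quat(s["orientation"]).as_matrix();print("tool x yaw",np.degrees(np.arctan2(s[1,0],s[0,0])))
```

```text
white [132.  187.6] [126 186  13   5  50]
white [181.9 188.5] [176 187  13   4  49]
white [153.8 206.6] [146 205  17   4  64]
white [134.1 211.8] [124 210  22   3  27]
housing 350.0 188.5 21.02984046936035
disc [355.28096118 191.13123845] [  8   7  26  26 541]
disc [368.76086957 201.69565217] [28 22  9 12 46]
marks [0.5255 0.1709 0.076 ] [0.5178 0.1225 0.076 ] 0.04899628150748126 crest [0.5216 0.1467 0.076 ] key [ 0.4952 -0.0417  0.09  ]
psi -7.986112548210309 dist 0.19028948796294687
-0.349 [245.75429918 311.57659431]
-0.698 [249.46972925 323.09354894]
0 [243.46277703 296.27761522]
tool x yaw -8.341009328458764
```

Call:
drive_tool([
  [[0.03,0.33,0],[0,0,0]],
  [[0.06,0.65,0],[0,0,0]],
  [[0.08,0.97,0],[0,0,0]],
  [[0.08,0.97,-0.35],[0,0,0]],
  [[0.08,0.97,-0.7],[0,0,0]],
  [[0.08,0.97,-1],[0,0,0]],
  [[0.08,0.97,-1],[0,0,0]],
  [[0.08,0.97,-1],[0,0,0]],
])

```text
time: 2.73
eef_pos: [0.5159, 0.1432, 0.101]
orientation: [0.997, -0.076, -0.001, 0.001]
ft_force: [-0.4, -0.6, 0.8]
opening: 0.0005
grasp_force: 0.0
```

Run:
```python
from h import *
s=get_state();print(s["time"],s["eef_pos"],s["ft_force"])
im=get_image("wrist");cv2.imwrite("pics/w2.png",im)
K,M=cam("wrist",s);print(proj(K,M,[.5216,.1467,.081]),proj(K,M,s["eef_pos"]))
cv2.imwrite("pics/w2b.png",cv2.resize(im[100:340,96:416],(800,600),interpolation=cv2.INTER_CUBIC))
```

```text
2.7333 [0.51593306 0.14320944 0.1010271 ] [-0.37834017 -0.6459145   0.77120047]
[250.38123765 215.78579607] [257.28255608 234.68584438]
```

View pics/w2b.png

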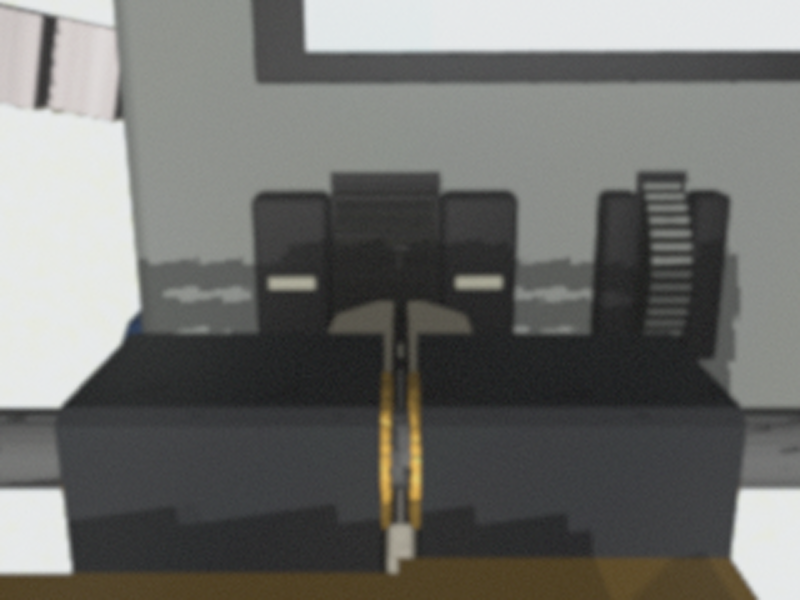

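The close view (2.5x crop) shows the marks at (292,283) and (479,282), with the fingertips 3–4 mm off the wheel's mid-width. I correct for that while lowering.

Call:
drive_tool([
  [[0.0,0.04,-0.08],[0,0,0]],
  [[0.0,0.04,-0.15],[0,0,0]],
  [[0.0,0.04,-0.18],[0,0,0]],
  [[0.0,0.04,-0.2],[0,0,0]],
  [[0.0,0.04,-0.21],[0,0,0]],
  [[0.0,0.04,-0.21],[0,0,0]],
  [[0.0,0.04,-0.21],[0,0,0]],
])

```text
time: 3.37
eef_pos: [0.5168, 0.1495, 0.0811]
orientation: [0.997, -0.075, 0.0, -0.0]
ft_force: [-1.6, 0.0, 1.9]
opening: 0.0002
grasp_force: 1.3
```

Call:
drive_tool([
  [[0.0,-0.01,-0.01],[0,0,0]],
  [[0.0,-0.01,-0.02],[0,0,0]],
  [[0.0,-0.01,-0.02],[0,0,0]],
  [[0.0,-0.01,-0.02],[0,0,0]],
])

```text
time: 3.7
eef_pos: [0.517, 0.1493, 0.0792]
orientation: [0.997, -0.074, 0.001, -0.001]
ft_force: [-0.9, 0.7, 4.9]
opening: 0.0003
grasp_force: 2.7
```

Call:
drive_tool([
  [[0.015,-0.002,0],[0,0,0]],
  [[0.03,-0.004,0],[0,0,0]],
  [[0.045,-0.006,0],[0,0,0]],
  [[0.06,-0.008,0],[0,0,0]],
  [[0.075,-0.01,0],[0,0,0]],
  [[0.09,-0.012,0],[0,0,0]],
  [[0.105,-0.015,0],[0,0,0]],
  [[0.11,-0.015,0],[0,0,0]],
])

```text
time: 4.37
eef_pos: [0.5281, 0.1476, 0.0792]
orientation: [0.997, -0.075, 0.001, -0.001]
ft_force: [-0.6, 1.3, 5.2]
opening: 0.0001
grasp_force: 2.7
```

Call:
drive_tool([
  [[0,0,0.1],[0,0,0]],
  [[0,0,0.3],[0,0,0]],
  [[-0.3,0.04,0.5],[0,0,0]],
  [[-0.6,0.08,0.5],[0,0,0]],
  [[-0.6,0.08,0.5],[0,0,0]],
  [[-0.6,0.08,0.5],[0,0,0]],
])

```text
time: 4.87
eef_pos: [0.4661, 0.1547, 0.1291]
orientation: [0.997, -0.074, -0.0, 0.0]
ft_force: [1.3, -0.6, 0.2]
opening: 0.0005
grasp_force: 0.0
```

```bash
cat > chk.py <<'E'
from h import *
import sys
s=get_state();print(s["time"],s["eef_pos"],s["ft_force"])
im=get_image("wrist");K,M=cam("wrist",s)
m=np.array([.5216,.1467,.081]);ux=np.array([.990,-.139,0]);P={}
for a in(-.698,-.349,0,.349,.698):
    p=m+ux*.03*np.sin(a);p[2]=.051+.03*np.cos(a);P[a]=proj(K,M,p);print(a,P[a].round(1))
print("mark",proj(K,M,m-[0,0,.005]).round(1))
c=P[0].astype(int);x0,y0=max(c[0]-80,0),max(c[1]-60,0)
cv2.imwrite(sys.argv[1],cv2.resize(im[y0:y0+120,x0:x0+160],(640,480),interpolation=cv2.INTER_CUBIC));print("crop origin",x0,y0)
g=cv2.cvtColor(im,cv2.COLOR_BGR2GRAY)[y0:y0+120,x0:x0+160]
n,l,st,ce=cv2.connectedComponentsWithStats((g>140).astype(np.uint8))
for i in range(1,n):
    if 20<st[i,4]<400:print("white",(ce[i]+[x0,y0]).round(1),st[i,2:])
E
python3 chk.py pics/w3.png
```

```text
4.8667 [0.46605481 0.15470286 0.12908415] [ 1.34004808 -0.60848694  0.20258111]
-0.698 [256.8 159.6]
-0.349 [256.8 147.7]
0 [256.7 133. ]
0.349 [256.6 117.8]
0.698 [256.5 104.5]
mark [256.7 132.7]
crop origin 176 73
white [221.4 131.5] [ 18   6 103]
white [290.7 131.5] [ 18   6 101]
white [256.  146.6] [ 39   8 294]
```

View pics/w3.png

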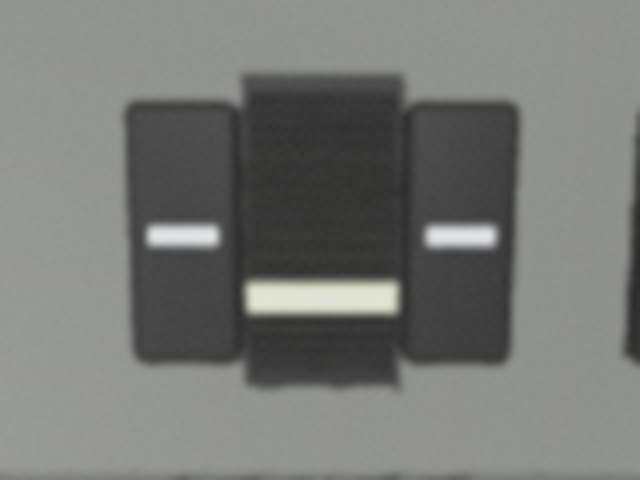

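The crop shows the line at y=297 against the marks at y=236, so it is exactly one click negative (pixel row 146.6 against 147.7 predicted). Next comes an identical second stroke.

Call:
drive_tool([
  [[0.25,-0.03,0],[0,0,0]],
  [[0.49,-0.065,0],[0,0,0]],
  [[0.49,-0.065,-0.2],[0,0,0]],
  [[0.49,-0.065,-0.4],[0,0,0]],
  [[0.49,-0.065,-0.47],[0,0,0]],
  [[0.49,-0.065,-0.49],[0,0,0]],
  [[0.49,-0.065,-0.5],[0,0,0]],
  [[0.49,-0.065,-0.5],[0,0,0]],
])

```text
time: 5.58
eef_pos: [0.5174, 0.147, 0.0795]
orientation: [0.997, -0.075, 0.0, 0.001]
ft_force: [-1.6, -1.4, 5.2]
opening: 0.0006
grasp_force: 2.5
```

Call:
drive_tool([
  [[0.015,-0.002,0],[0,0,0]],
  [[0.03,-0.004,0],[0,0,0]],
  [[0.045,-0.006,0],[0,0,0]],
  [[0.06,-0.008,0],[0,0,0]],
  [[0.075,-0.01,0],[0,0,0]],
  [[0.09,-0.012,0],[0,0,0]],
  [[0.105,-0.015,0],[0,0,0]],
  [[0.11,-0.015,0],[0,0,0]],
])

```text
time: 6.25
eef_pos: [0.5281, 0.1455, 0.0791]
orientation: [0.997, -0.075, 0.0, 0.001]
ft_force: [-2.0, -3.1, 4.9]
opening: 0.0004
grasp_force: 2.7
```

Call:
drive_tool([
  [[0,0,0.1],[0,0,0]],
  [[0,0,0.3],[0,0,0]],
  [[-0.3,0.04,0.5],[0,0,0]],
  [[-0.6,0.08,0.5],[0,0,0]],
  [[-0.6,0.08,0.5],[0,0,0]],
  [[-0.6,0.08,0.5],[0,0,0]],
])

```text
time: 6.75
eef_pos: [0.4666, 0.1565, 0.1295]
orientation: [0.997, -0.073, 0.0, -0.001]
ft_force: [0.9, 0.1, -0.5]
opening: 0.0006
grasp_force: 0.0
```

```bash
python3 chk.py pics/w4.png
```

```text
6.75 [0.46664138 0.15654026 0.12947336] [ 0.94244639  0.11519367 -0.48996506]
-0.698 [259.7 160. ]
-0.349 [259.8 148.2]
0 [259.7 133.6]
0.349 [259.7 118.4]
0.698 [259.5 105.1]
mark [259.7 133.3]
crop origin 179 73
white [224.3 132. ] [18  5 88]
white [259.1 132.5] [ 39   8 309]
white [293.6 132. ] [18  5 87]
```

View pics/w4.png

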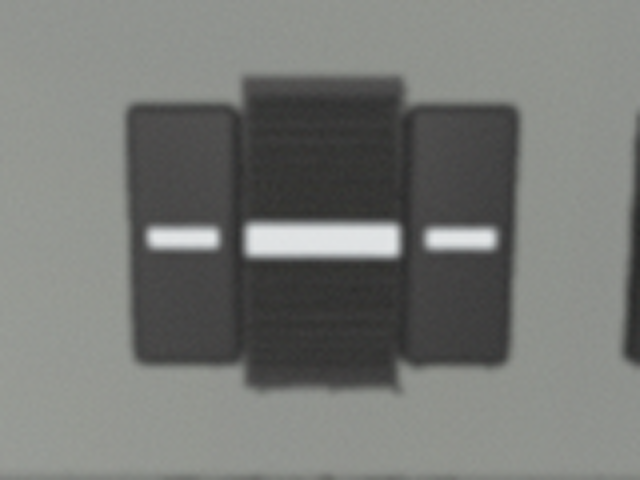

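The line at (322,240) is level with the marks at y=238, so the wheel stands in its zero detent. On to the key, raised to clear the probe.

Call:
drive_tool([
  [[0.0,-0.2,0.3],[0,0,0]],
  [[0.05,-0.55,0.3],[0,0,0]],
  [[0.14,-0.98,0.3],[0,0,0]],
])

```text
time: 7.05
eef_pos: [0.4834, 0.061, 0.16]
orientation: [0.997, -0.072, 0.002, -0.001]
ft_force: [1.5, -0.4, -0.6]
opening: -0.0
grasp_force: 0.0
```

Call:
drive_tool([
  [[0.05,-0.35,0],[0,0,0]],
  [[0.1,-0.7,0],[0,0,0]],
  [[0.14,-0.99,0],[0,0,0]],
  [[0.14,-0.99,-0.2],[0,0,0]],
  [[0.14,-0.99,-0.4],[0,0,0]],
  [[0.14,-0.99,-0.5],[0,0,0]],
  [[0.14,-0.99,-0.5],[0,0,0]],
  [[0.14,-0.99,-0.5],[0,0,0]],
])

```text
time: 7.72
eef_pos: [0.496, -0.0402, 0.1082]
orientation: [0.997, -0.075, -0.0, -0.0]
ft_force: [-0.6, -0.0, 0.0]
opening: 0.0006
grasp_force: 0.0
```

Run:
```python
from h import *
s=get_state();print(s["eef_pos"],s["ft_force"])
im=get_image("wrist");K,M=cam("wrist",s);print(proj(K,M,[.4952,-.0417,.09]))
cv2.imwrite("pics/w5.png",cv2.resize(im[150:300,156:356],(800,600),interpolation=cv2.INTER_CUBIC))
```

```text
[ 0.49600996 -0.04017143  0.10819458] [-0.57975858 -0.03236752  0.01674492]
[259.71344879 225.14131151]
```

View pics/w5.png

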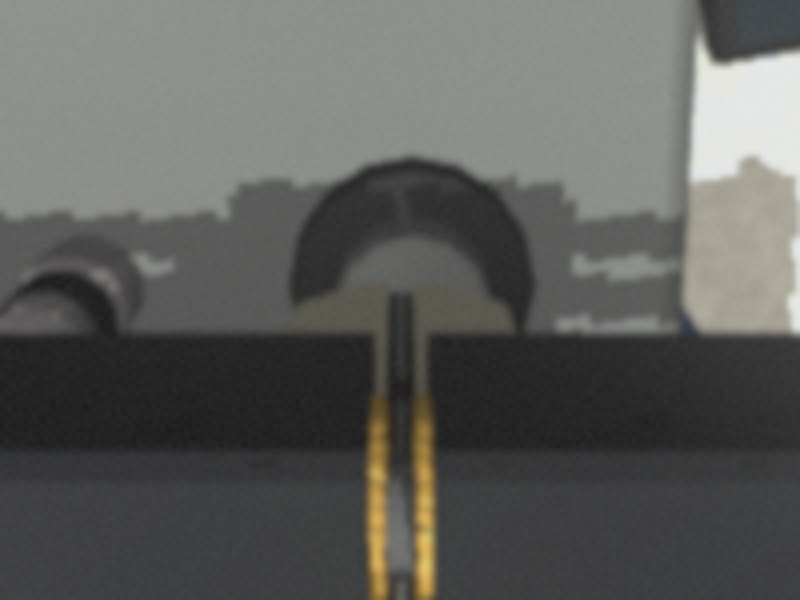

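The key disc (centre about (413,300) in the 4x crop) lies under the closed fingertips, about 1 mm off, and the probe is clear to the left. I press down.

Call:
drive_tool([
  [[0,-0.01,-0.1],[0,0,0]],
  [[0,-0.01,-0.16],[0,0,0]],
  [[0,-0.01,-0.19],[0,0,0]],
  [[0,-0.01,-0.21],[0,0,0]],
  [[0,-0.01,-0.225],[0,0,0]],
  [[0,-0.01,-0.235],[0,0,0]],
  [[0,-0.01,-0.24],[0,0,0]],
  [[0,-0.01,-0.24],[0,0,0]],
])

```text
time: 8.43
eef_pos: [0.4956, -0.0408, 0.0851]
orientation: [0.997, -0.075, 0.001, -0.0]
ft_force: [-0.3, -0.4, 4.9]
opening: 0.0004
grasp_force: 2.2
```

Call:
drive_tool([
  [[0,0,-0.01],[0,0,0]],
  [[0,0,-0.02],[0,0,0]],
  [[0,0,-0.03],[0,0,0]],
  [[0,0,-0.03],[0,0,0]],
  [[0,0,-0.03],[0,0,0]],
])

```text
time: 8.85
eef_pos: [0.4957, -0.0408, 0.0841]
orientation: [0.997, -0.075, 0.001, -0.0]
ft_force: [-4.3, 0.8, 19.5]
opening: 0.0002
grasp_force: 10.2
```

The key is at its stop: z stays at 84 mm and the force has risen to 19.5 N. I release and retreat.

Call:
drive_tool([
  [[0,0,0.03],[0,0,0]],
  [[0,0,0.1],[0,0,0]],
  [[0,0,0.3],[0,0,0]],
  [[0,0,0.6],[0,0,0]],
  [[0,0,0.9],[0,0,0]],
  [[0,0.3,1],[0,0,0]],
  [[0,0.6,1],[0,0,0]],
  [[0,0.9,1],[0,0,0]],
])

```text
time: 9.52
eef_pos: [0.4953, 0.0497, 0.1825]
orientation: [0.997, -0.076, 0.001, -0.0]
ft_force: [-0.0, -0.2, -0.4]
opening: 0.0008
grasp_force: 0.0
```

Call:
drive_tool([
  [[0,0,0.15],[0,0,0]],
  [[0,0,0.15],[0,0,0]],
  [[0,0,0.15],[0,0,0]],
  [[0,0,0.15],[0,0,0]],
])

```text
time: 9.85
eef_pos: [0.4946, 0.0477, 0.196]
orientation: [0.997, -0.076, -0.001, 0.001]
ft_force: [-1.2, 0.4, 0.2]
opening: 0.0005
grasp_force: 0.0
```

Run:
```python
from h import *
s=get_state();print(s["time"],s["eef_pos"],s["ft_force"])
im=get_image("wrist");cv2.imwrite("pics/w6.png",cv2.resize(im,(800,600),interpolation=cv2.INTER_CUBIC))
```

```text
9.85 [0.4946207  0.04766984 0.19598594] [-1.23683087  0.39084897  0.19124071]
```

View pics/w6.png

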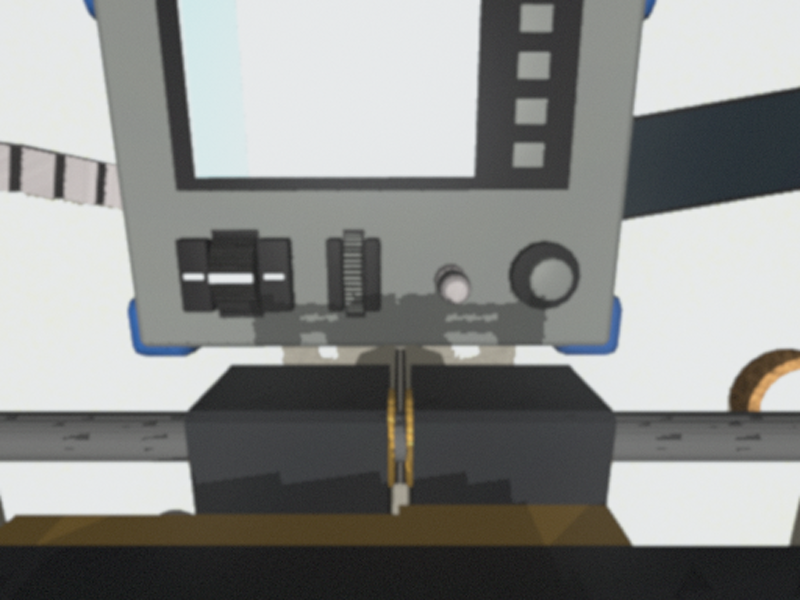

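The final view shows the line at (231,278), level with the marks at (193,277) and (273,277). The key is up at (551,278), and the probe and the narrow wheel are undisturbed.

```bash
python3 -c "from plant import *;print(job_done())"
```

```text
the job is handed in; nothing more can be done
None
```

Done and handed in after about 10 s of robot time: I rolled the wide thumbwheel two clicks to its zero detent with the line on the marks, then pushed the key to its stop and let it come back up, with the narrow wheel and the probe left as they were.

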